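Seat a case in the engraving bed's corner and close the jaw

ROBOT

A 7-joint arm with a two-finger parallel gripper is mounted at the origin on a cart in front of the work surface, level with it; the furniture and walls round the work are solid. World frame = base frame: x ahead of the robot, y to its left, z up, the work surface at z = 0. Lengths are in m, angles in rad, forces in N, time in s.
With the tool pointing down it reaches from about 0.4 to 0.875 m from the base axis. Payload 6.5 kg.
Tool frame: the origin (TCP) lies at the centre of the arm's flange, where the gripper is bolted on; the fingertips stand 173 mm ahead of it and the grasp point (between the pads) lies 155 mm ahead of it (env.tip_reach is the distance from the TCP to the fingertips, in m); z points along the fingers, y is the line along which they close (so a half turn about z gives the same grasp; the last joint's range is limited). The gripper opens to 85 mm and grips with 20 to 120 N. Pads are 22 mm wide; open, the fingers measure 114 mm over their backs; the gripper's body (76 mm by 85 mm) begins 54 mm behind the grasp point. The pads swing forward as they close: fully open they stand 13 mm farther back than shut.
Start: joints at [1.222, 0.536, -0.004, 1.538, 0.003, 1.067, -0.071], TCP at [0.181, -0.624, 0.405] pointing down, gripper open.
Joint ranges: [-2.7, 2.7], [-0.37, 2.16], [-1.27, 1.26], [0.24, 2.4], [-1.31, 4.45], [0.19, 1.91], [-2.76, 2.76]. Speed limits (rad/s): [2.39, 2.39, 3.14, 3.14, 3.14, 3.14, 3.14].

INTERFACE

Orientations are given as [roll, pitch, yaw] about the fixed x, y, z axes, in that order (R = Rz(yaw) Ry(pitch) Rx(roll)).
In Python, from cell import env gives the robot as it stands.
- The arm moves only by the tool apply_moves, never from a script. Its argument "moves" is a list of rows, each an object of numbers: "tx", "ty", "tz": the shift along the tool's x, y, z in cm; "rx", "ry", "rz": the turn, a rotation vector about the tool's x, y, z in degrees. In form: [{"tx": .., "ty": .., "tz": .., "rx": .., "ry": .., "rz": ..}, ...]. A call has 1 to 12 rows; each row is the pose to reach, as a shift and turn from the pose commanded when the call began, along the tool's axes at that moment; what a row does not reach only later rows make up. A row lasts 1/12 s, in which the tool goes at most 41.7 mm and 7.16 degrees, less where a joint would pass 70% of its speed; a pose out of reach is approached as far as the arm can. A call with a gripper value outside its range is refused whole. "grip" is the finger opening in cm, from 0 to 8.54, set as the call begins (left out, the last holds). The fingers move at their own pace and stop on an object; the grip force is fixed at half the most. Time passes only in rows, so rows that repeat a pose let the fingers close. It gives the time, the measured TCP pose, the force, the opening and the grip force at its end, in the units of the state.
- env.sense(): the state, without advancing time (a new reading comes with each control period).
- env.read_camera(name): name is "scene" or "top" or "wrist"; returns (picture, depth): 384x512x3 uint8, red, green, blue; 384x512 float32, m along the optical axis (not along the pixel's ray), 0 where there is no reading.
- env.camera_params(name): a dict with "fx", "fy", "cx", "cy" (pixels), "xyz" and "attitude" of the camera in the world; the wrist camera has in their place "T_tool_cam" (4x4, takes a point from camera to tool coordinates, whose origin is the TCP and whose axes are the flange's). Camera axes: x right, y down, z forward; pixel columns grow to the right and rows downward; lengths in m; the calibration is good to about 2 mm. A picture is of the moment at which its call begins: read the wrist's pose just before it. camera_params takes no time and is no camera call.
- env.finish_job(): hands the job in; it is judged then, once.
The state is a dict: "time_s": time; "qpos": joint angles; "joint_vel": joint speeds; "tau": joint torques, N m; "eef_pos": TCP position; "orientation": TCP orientation; "ft_force": force on the tool from outside, world axes, zero at the start; "torque": the same for the moment, N m; "grip_width": finger opening in m; "gripper_force": force on a finger pad.
Only numpy, scipy, OpenCV 4.12 (cv2) and the standard library are available. Lean on these libraries where they do the work, as an engineer would, in place of code of your own. Each camera call takes 0.05 s, during which the arm holds its last target. There are 200 camera calls.

TASK

Set up the flat tool case for engraving: push it across the engraving bed until its long side lies flush along the back fence and its left end is hard against the end stop, and push the sliding clamp jaw fully up against its free right end. Only push, with the fingertips or the outside of the fingers: do not pick up, lift or tip the case, and leave the padlock, polish pot, heel pads, thread spool and shoe brush where they are.

Things in the scene. Friction and masses are not known exactly. Their poses are not given: they have to be found in the camera images.
- engraving_bed: fixed engraving bed: aluminium plate 210 (its x) x 300 (its y) x 8 mm high, with two low dark steel rails on top, a back fence and an end stop, that form a corner at its far left. Origin: centre of the underside; x points away from the robot (turned up to about 17 degrees), y to the left, z up. A case seated in the corner has its centre at bed x = +0.053, y = +0.074
- fence_face (a point): middle of the near face of the back fence, the rail along the bed's y, 18 mm high above the plate. Face at bed x = +0.085, from y = -0.06 to the end stop; this point at y = +0.045, 17 mm above the worktop. Axes as the bed's
- stop_face (a point): middle of the right-hand face of the end stop, the rail along the bed's x, 18 mm high above the plate. Face at bed y = +0.130, from x = -0.015 to the fence; this point at x = +0.035, 17 mm above the worktop. Axes as the bed's
- case_center (a point): centre (half-way up) of the flat hard-shell tool case with two latches, 64 (its x) x 112 (its y) x 22 mm high, 0.12 to 0.24 kg, loose on the bed plate, turned up to 15 degrees to it (underside 8 mm, top 30 mm above the worktop). Its axes point as the bed's do: the long side with the latches faces the robot, the other long side the back fence, its left end the end stop
- tool_case: the same tool case; origin at the centre of its underside, 1 mm towards the latches from the middle
- clamp_jaw (a joint): travel (m) of the sliding clamp jaw along the bed's +y (to the left); 0 = fully open, face at bed y = -0.100; at 0.118 its face touches the right end of a case seated in the corner (bed y = +0.018); the track ends at 0.125. It slides stiffly (about 1.5 N) and stays where it is left
- jaw_outer_face (a point): centre of the jaw's outer (right, -y) face, the one to push on. The jaw is an upright steel block 54 (bed x) x 24 (bed y) mm, from 9 to 42 mm above the worktop, its black rubber pressing face towards +y, its centre line at bed x = +0.053. This point is 24 mm to -y of the pressing face, 25.5 mm above the worktop, and moves with the jaw; axes as the bed's
- padlock: bystander, leave where it is: small brass padlock lying flat on the front right part of the bed, 61x40x16 mm; origin: centre of its underside
- polish_pot: bystander, leave where it is: round polish pot, 65 mm across, 29 mm high, on the worktop left of the bed; origin: centre of its underside
- heel_pads: bystander, leave where it is: flat stack of black rubber heel pads, 46x52x18 mm, on the worktop right of the bed; origin: centre of its underside
- thread_spool: bystander, leave where it is: standing thread spool, 28 mm across, 38 mm high, on the worktop left of the bed, nearer the robot than the pot; origin: centre of its underside
- shoe_brush: bystander, leave where it is: shoe brush, 66x192x52 mm, at the far right; origin: centre of its underside
Things that resemble listed ones, but are neither listed nor needed, are in the scene too. Of the things that look like the tool_case, the middle-sized one is meant.

How it is judged:
By the outcome, as a careful person would: the job done as asked, in the order asked, and still so for the second after the job is handed in, with the robot touching nothing.
It also fails if it takes over 48 s, if anything falls off the work surface, if the arm or the gripper's body presses on something with over 40 N, if the wrist force passes 120 N, or if a joint passes its speed limit or range.

## Working session

There is one attempt and no reset: what is moved stays moved. The work goes in short steps, Python scripts to look and compute and a tool call to move; the robot and the scene stay as the last step left them, time stands still between calls to the robot, and variables do not carry over. Pictures are saved under pics/ and viewed, at most 10 in all, crops included, and the job is handed in when it is done.

Besides the shell and the picture viewer there is one more tool, called after "Emit:" by a JSON object that holds its "name" and its "arguments". apply_moves: Moves the arm, as the interface text tells. Its arguments: {"type":"object","properties":{"moves":{"type":"array","items":{"type":"object","properties":{"tx":{"type":"number"},"ty":{"type":"number"},"tz":{"type":"number"},"rx":{"type":"number"},"ry":{"type":"number"},"rz":{"type":"number"}}}},"grip":{"type":"number"}},"required":["moves"]}

```bash
mkdir -p pics; ls; python3 - <<'E'
from cell import env
import cv2,numpy as np
for n in("scene","top"):
    p,d=env.read_camera(n); np.savez(f"{n}.npz",p=p,d=d); cv2.imwrite(f"pics/{n}0.png",p[:,:,::-1]); print(n,env.camera_params(n))
print(env.sense(),env.tip_reach)
E
```

```text
pics
scene {'fx': 422.14015730060464, 'fy': 422.14015730060464, 'cx': 246.97282315470449, 'cy': 185.3021354059195, 'xyz': array([-0.42747343,  0.88001011,  0.70541476]), 'attitude': array([-2.02463793, -0.01631358, -2.34519427])}
top {'fx': 371.35790320801993, 'fy': 371.35790320801993, 'cx': 256.77780760488133, 'cy': 196.1979989934581, 'xyz': array([ 0.39246751, -0.04175489,  1.09019715]), 'attitude': array([-3.00873991e+00,  1.98781444e-03, -1.57713125e+00])}
{'time_s': 0.1, 'qpos': array([ 1.22180554,  0.53708606, -0.00446697,  1.53875833,  0.00260169,
        1.06732383, -0.07121363]), 'joint_vel': array([-7.94744459e-05, -1.21003369e-03,  4.30351687e-04, -1.77937076e-03,
       -1.03167124e-03, -2.79715431e-03,  1.25411588e-05]), 'tau': array([ 2.77970146e-03, -5.84562528e+01,  1.05195366e+00, -2.59777129e+01,
        1.26300595e-02,  4.57775153e-03, -1.35007798e-05]), 'eef_pos': array([ 0.18131061, -0.62389041,  0.40390928]), 'orientation': array([-3.14002630e+00,  1.03145258e-04,  2.82874108e-01]), 'ft_force': array([ 0.65815743, -0.21041464, -0.78651691]), 'torque': array([0.00210537, 0.00715372, 0.01019767]), 'gripper_force': 0.0, 'grip_width': 0.08517822250060313} 0.1734
```

View pics/top0.png

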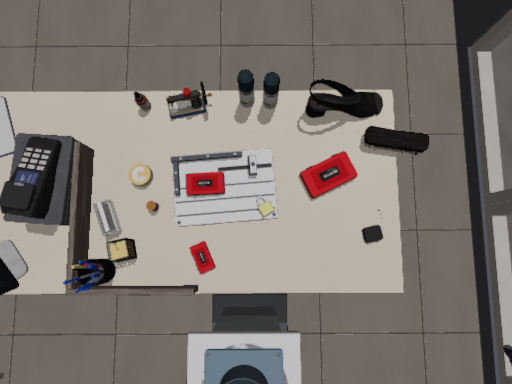

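View pics/scene0.png

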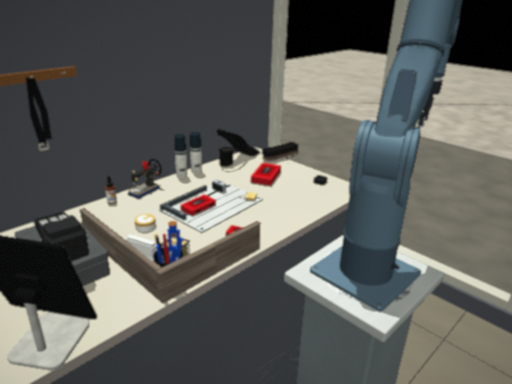

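The top view shows three red cases: the big one at (329,174), the small one at (202,257), and the one on the bed at (205,184). The third is middle-sized and lies on the bed, so it fits the description. I'll confirm it in an enlarged crop and measure.

```bash
cat > h.py <<'E'
from cell import env
import cv2,numpy as np
from scipy.spatial.transform import Rotation as R
def pose(n,s=None):
    c=env.camera_params(n)
    if n=="wrist":
        T=np.eye(4);T[:3,:3]=R.from_euler("xyz",s["orientation"]).as_matrix();T[:3,3]=s["eef_pos"]
        return c,T@c["T_tool_cam"]
    T=np.eye(4);T[:3,:3]=R.from_euler("xyz",c["attitude"]).as_matrix();T[:3,3]=c["xyz"];return c,T
def ray(c,T,uv,z):
    uv=np.atleast_2d(np.float64(uv))
    d=np.c_[(uv[:,0]-c["cx"])/c["fx"],(uv[:,1]-c["cy"])/c["fy"],np.ones(len(uv))]@T[:3,:3].T
    return (T[:3,3]+d*((z-T[2,3])/d[:,2:]))[:,:2]
def red(p):
    h=cv2.cvtColor(p,cv2.COLOR_RGB2HSV);return (((h[...,0]<8)|(h[...,0]>172))&(h[...,1]>150)&(h[...,2]>70)).astype(np.uint8)
def rects(m,c,T,z,amin=100):
    m=cv2.morphologyEx(m,cv2.MORPH_CLOSE,np.ones((5,5),np.uint8))
    for k in cv2.findContours(m,cv2.RETR_EXTERNAL,cv2.CHAIN_APPROX_NONE)[0]:
        if cv2.contourArea(k)<amin: continue
        w=ray(c,T,k[:,0],z); (o,s,a)=cv2.minAreaRect(np.float32(w*1000))
        print("px",k[:,0].mean(0).round(),"xy mm",np.round(o,1),"size",np.round(s,1),"ang",round(a,1))
E
python3 - <<'E'
from h import *
f=np.load("top.npz");p=f["p"];c,T=pose("top")
rects(red(p),c,T,.03)
cv2.imwrite("pics/crop.png",cv2.resize(p[140:275,160:365,::-1],None,fx=3.9,fy=3.9,interpolation=cv2.INTER_CUBIC))
E
```

```text
px [202. 257.] xy mm [362.1 114.9] size [79.7 45.6] ang 22.8
px [205. 183.] xy mm [573.3 109.6] size [ 61.8 109.7] ang 2.7
px [328. 174.] xy mm [ 598.  -247.4] size [ 83.5 150.2] ang 26.2
```

View pics/crop.png

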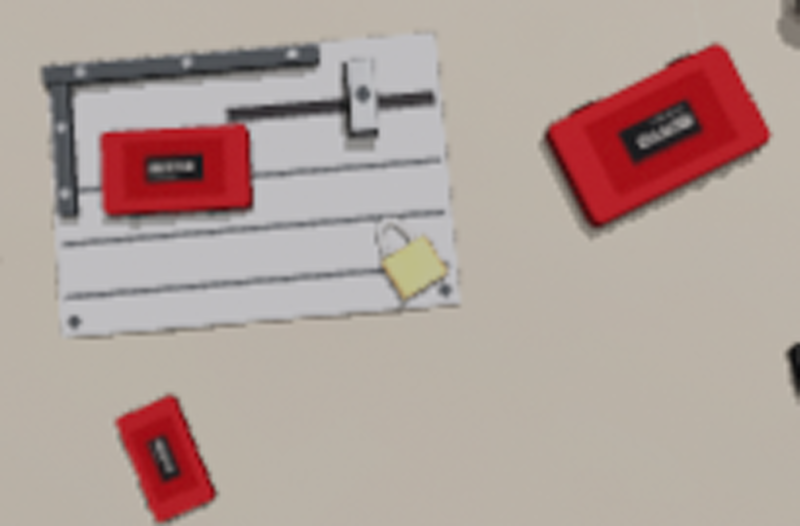

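The crop confirms it. The sizes come out at 80×46, 110×62 and 150×83 mm, so the case at crop (177,168), on the bed, is the middle-sized one. The bed plate corners are at crop (66,338), (460,304) and (434,32), the jaw is at (360,97), and the padlock is at (412,262).

```bash
cat >> h.py <<'E'
def to(x,y,z,yaw):
    s=env.sense();A=R.from_euler("xyz",s["orientation"]);B=R.from_euler("xyz",[np.pi,0,yaw])
    print("t cm",(A.inv().apply(np.array([x,y,z])-s["eef_pos"])*100).round(2),"r deg",np.degrees((A.inv()*B).as_rotvec()).round(2))
E
python3 - <<'E'
from h import *
c,T=pose("top")
k=lambda u:np.array(u)/3.9+[160-.37,140-.37]
w=ray(c,T,k([[66,338],[460,304],[434,32]]),.008);print(w.round(4))
v=w[0]-w[1];u=w[2]-w[1];print(np.linalg.norm(v),np.linalg.norm(u),np.degrees(np.arctan2(-v[0],v[1])),np.degrees(np.arctan2(u[1],u[0])),"centre",(w[0]+w[2])/2)
print("jaw",ray(c,T,k([[360,93]]),.042), "padlock",ray(c,T,k([[412,262]]),.02))
print(env.camera_params("wrist"))
to(.45,-.35,.40,.09);to(.49,.11,.36,.09)
E
```

```text
[[ 0.4503  0.1935]
 [ 0.4738 -0.1008]
 [ 0.6828 -0.0837]]
0.29521325021395156 0.20972582215132796 4.563804443432076 4.668638488884939 centre [0.56654549 0.05487113]
jaw [[ 0.62778264 -0.0272138 ]] padlock [[ 0.50433062 -0.06493544]]
{'fx': 271.72323172537546, 'fy': 271.72323172537546, 'cx': 253.0296040587853, 'cy': 189.9170402922743, 'T_tool_cam': array([[-4.42969671e-04, -9.49046763e-01, -3.15134963e-01,
         8.11395494e-02],
       [ 9.99999875e-01, -4.93959465e-04,  8.19363750e-05,
        -3.37532547e-04],
       [-2.33425349e-04, -3.15134887e-01,  9.49046863e-01,
         3.00952501e-02],
       [ 0.00000000e+00,  0.00000000e+00,  0.00000000e+00,
         1.00000000e+00]])}
t cm [ 33.45 -18.8    0.42] r deg [-9.000e-02  1.000e-02  1.105e+01]
t cm [ 50.13 -61.85   4.48] r deg [-9.000e-02  1.000e-02  1.105e+01]
```

Emit:
{"name": "apply_moves", "arguments": {"moves": [{"tx": 4,"ty": -2.2,"rz": 2},{"tx": 8,"ty": -4.5,"rz": 4},{"tx": 12,"ty": -6.7,"rz": 6},{"tx": 16,"ty": -9,"rz": 8},{"tx": 20,"ty": -11,"rz": 10},{"tx": 24,"ty": -13.5,"rz": 11.6},{"tx": 28,"ty": -16,"rz": 11.6},{"tx": 31,"ty": -18.5,"rz": 11.6},{"tx": 33,"ty": -22,"rz": 11.6},{"tx": 34.5,"ty": -25.5,"rz": 11.6},{"tx": 36,"ty": -29.5,"rz": 11.6},{"tx": 37.5,"ty": -33,"rz": 11.6}]}}

```text
schema error: expected keys tx, ty, tz, rx, ry, rz
```

```bash
python3 - <<'E'
from h import *
to(.48,.108,.36,.08)
E
```

```text
t cm [ 49.11 -61.94   4.48] r deg [-9.000e-02  1.000e-02  1.162e+01]
```

Emit:
{"name": "apply_moves", "arguments": {"moves": [{"tx": 4,"ty": -2.2,"tz": 0,"rx": 0,"ry": 0,"rz": 2},{"tx": 8,"ty": -4.5,"tz": 0,"rx": 0,"ry": 0,"rz": 4},{"tx": 12,"ty": -6.7,"tz": 0,"rx": 0,"ry": 0,"rz": 6},{"tx": 16,"ty": -9,"tz": 0,"rx": 0,"ry": 0,"rz": 8},{"tx": 20,"ty": -11,"tz": 0,"rx": 0,"ry": 0,"rz": 10},{"tx": 24,"ty": -13.5,"tz": 0,"rx": 0,"ry": 0,"rz": 11.6},{"tx": 28,"ty": -16,"tz": 0,"rx": 0,"ry": 0,"rz": 11.6},{"tx": 31,"ty": -18.5,"tz": 0,"rx": 0,"ry": 0,"rz": 11.6},{"tx": 33,"ty": -22,"tz": 0,"rx": 0,"ry": 0,"rz": 11.6},{"tx": 34.5,"ty": -25.5,"tz": 0,"rx": 0,"ry": 0,"rz": 11.6},{"tx": 36,"ty": -29.5,"tz": 0,"rx": 0,"ry": 0,"rz": 11.6},{"tx": 37.5,"ty": -33,"tz": 0,"rx": 0,"ry": 0,"rz": 11.6}], "grip": 5}}

```text
time_s: 1.1
eef_pos: [0.4472, -0.2187, 0.4044]
orientation: [-3.141, 0.0, 0.081]
ft_force: [0.6, -0.2, 0.7]
grip_width: 0.0499
gripper_force: 0.0
```

```bash
python3 - <<'E'
from h import *
to(.48,.108,.36,.08)
E
```

```text
t cm [  5.91 -32.3    4.44] r deg [-0.01  0.03  0.05]
```

Emit:
{"name": "apply_moves", "arguments": {"moves": [{"tx": 0.7,"ty": -4,"tz": 0.5,"rx": 0,"ry": 0,"rz": 0},{"tx": 1.4,"ty": -8,"tz": 1,"rx": 0,"ry": 0,"rz": 0},{"tx": 2.1,"ty": -12,"tz": 1.5,"rx": 0,"ry": 0,"rz": 0},{"tx": 2.8,"ty": -16,"tz": 2,"rx": 0,"ry": 0,"rz": 0},{"tx": 3.5,"ty": -20,"tz": 2.6,"rx": 0,"ry": 0,"rz": 0},{"tx": 4.2,"ty": -24,"tz": 3.2,"rx": 0,"ry": 0,"rz": 0},{"tx": 5,"ty": -28,"tz": 3.8,"rx": 0,"ry": 0,"rz": 0},{"tx": 5.6,"ty": -30.6,"tz": 4.4,"rx": 0,"ry": 0,"rz": 0},{"tx": 5.6,"ty": -30.6,"tz": 4.4,"rx": 0,"ry": 0,"rz": 0},{"tx": 5.6,"ty": -30.6,"tz": 4.4,"rx": 0,"ry": 0,"rz": 0},{"tx": 5.6,"ty": -30.6,"tz": 4.4,"rx": 0,"ry": 0,"rz": 0}]}}

```text
time_s: 2.02
eef_pos: [0.4782, 0.0878, 0.3604]
orientation: [3.141, 0.001, 0.08]
ft_force: [0.0, -1.2, -0.1]
grip_width: 0.05
gripper_force: 0.0
```

```bash
python3 - <<'E'
from h import *
s=env.sense();p,d=env.read_camera("wrist");c,T=pose("wrist",s)
np.savez("w1.npz",p=p,T=T)
print(s["eef_pos"],s["orientation"])
rects(red(p),c,T,.03)
h=cv2.cvtColor(p,cv2.COLOR_RGB2HSV)
cv2.imwrite("pics/w1.png",cv2.resize(p[:,:,::-1],(768,576),interpolation=cv2.INTER_CUBIC))
E
```

```text
[0.47820733 0.08779815 0.36041142] [3.14081307e+00 9.38910374e-04 7.98081307e-02]
px [223. 251.] xy mm [373.2 118.2] size [81.5 46.4] ang 25.3
px [504.  98.] xy mm [ 572.8 -171.1] size [77.3 13.8] ang 21.3
px [236.  79.] xy mm [575.2 112.5] size [ 61.4 108.9] ang 2.8
```

View pics/w1.png

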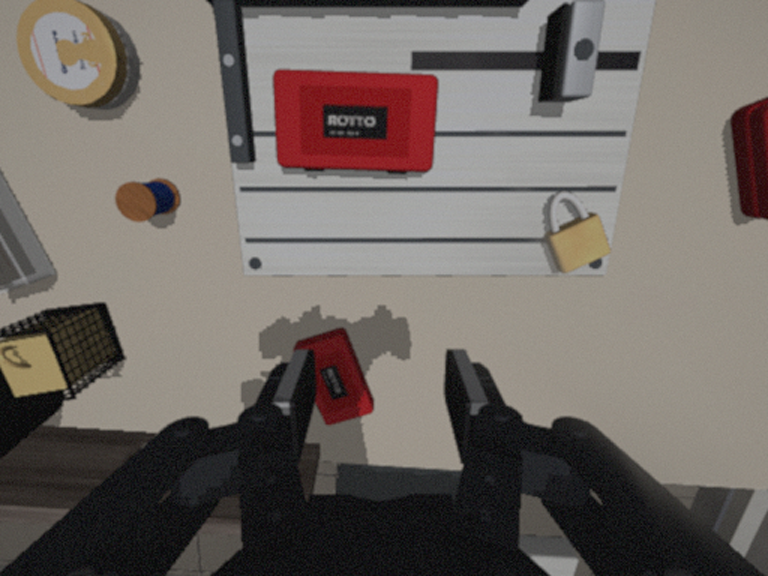

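The wrist view shows the case at about (355,120) of the 1.5× picture. The bed's front corners are at (245,276) and (605,276), the stop's right face ends at (254,160), and the jaw is at (578,50) with clear space between it and the case. The padlock at (578,240) is out of the way.

```bash
python3 - <<'E'
from h import *
f=np.load("w1.npz");T=f["T"];c=env.camera_params("wrist")
k=lambda u:np.array(u)/1.5-.17
w=ray(c,T,k([[245,276],[605,276]]),.008);v=w[0]-w[1];a=np.arctan2(-v[0],v[1])
ex=np.array([np.cos(a),np.sin(a)]);ey=np.array([-ex[1],ex[0]]);o=w.mean(0)+.105*ex
print(w,np.linalg.norm(v),np.degrees(a),o)
B=lambda p:(p-o)@np.c_[ex,ey]
print("jaw",B(ray(c,T,k([[580,48]]),.042)),"case",B(np.array([.5752,.1125])),"stop r top edge",B(ray(c,T,k([[254,160],[243,20]]),.026)),"pad",B(ray(c,T,k([[578,240]]),.024)))
def W(bx,by,z):
    q=o+bx*ex+by*ey; print((bx,by));to(q[0],q[1],z,a)
W(-.055,.054,.36);W(-.055,.054,.186)
E
```

```text
[[ 0.45113798  0.19750057]
 [ 0.47465811 -0.09940799]] 0.2978386890849981 4.52932678876986 [0.56757014 0.05733807]
jaw [[ 0.05448841 -0.08751357]] case [0.01196214 0.05438713] stop r top edge [[-0.01285299  0.1272745 ]
 [ 0.07369188  0.12597295]] pad [[-0.07128637 -0.11396638]]
(-0.055, 0.054)
t cm [ 3.16 -1.71  0.05] r deg [ 0.05  0.03 -0.03]
(-0.055, 0.054)
t cm [ 3.17 -1.73 17.45] r deg [ 0.05  0.03 -0.03]
```

Emit:
{"name": "apply_moves", "arguments": {"moves": [{"tx": 3.1,"ty": -1.7,"tz": 1,"rx": 0,"ry": 0,"rz": 0},{"tx": 3.1,"ty": -1.7,"tz": 5,"rx": 0,"ry": 0,"rz": 0},{"tx": 3.1,"ty": -1.7,"tz": 9,"rx": 0,"ry": 0,"rz": 0},{"tx": 3.1,"ty": -1.7,"tz": 13,"rx": 0,"ry": 0,"rz": 0},{"tx": 3.1,"ty": -1.7,"tz": 15.5,"rx": 0,"ry": 0,"rz": 0},{"tx": 3.1,"ty": -1.7,"tz": 16.8,"rx": 0,"ry": 0,"rz": 0},{"tx": 3.1,"ty": -1.7,"tz": 17.4,"rx": 0,"ry": 0,"rz": 0},{"tx": 3.1,"ty": -1.7,"tz": 17.4,"rx": 0,"ry": 0,"rz": 0},{"tx": 3.1,"ty": -1.7,"tz": 17.4,"rx": 0,"ry": 0,"rz": 0}]}}

```text
time_s: 2.82
eef_pos: [0.5084, 0.1073, 0.1874]
orientation: [3.141, -0.001, 0.079]
ft_force: [0.3, 0.1, -0.3]
grip_width: 0.05
gripper_force: 0.0
```

Emit:
{"name": "apply_moves", "arguments": {"moves": [{"tx": 1,"ty": 0,"tz": 0,"rx": 0,"ry": 0,"rz": 0},{"tx": 1.6,"ty": 0,"tz": 0,"rx": 0,"ry": 0,"rz": 0},{"tx": 2.1,"ty": 0,"tz": 0,"rx": 0,"ry": 0,"rz": 0},{"tx": 2.5,"ty": 0,"tz": 0,"rx": 0,"ry": 0,"rz": 0},{"tx": 2.9,"ty": 0,"tz": 0,"rx": 0,"ry": 0,"rz": 0},{"tx": 3.3,"ty": 0,"tz": 0,"rx": 0,"ry": 0,"rz": 0},{"tx": 3.7,"ty": 0,"tz": 0,"rx": 0,"ry": 0,"rz": 0},{"tx": 4.1,"ty": 0,"tz": 0,"rx": 0,"ry": 0,"rz": 0},{"tx": 4.5,"ty": 0,"tz": 0,"rx": 0,"ry": 0,"rz": 0},{"tx": 4.9,"ty": 0,"tz": 0,"rx": 0,"ry": 0,"rz": 0},{"tx": 5.3,"ty": 0,"tz": 0,"rx": 0,"ry": 0,"rz": 0},{"tx": 5.6,"ty": 0,"tz": 0,"rx": 0,"ry": 0,"rz": 0}]}}

```text
time_s: 3.82
eef_pos: [0.5643, 0.1126, 0.1866]
orientation: [-3.142, -0.0, 0.08]
ft_force: [-1.5, -0.3, 0.5]
grip_width: 0.0497
gripper_force: 0.7
```

```bash
python3 - <<'E'
from h import *
s=env.sense();p,d=env.read_camera("wrist");c,T=pose("wrist",s)
a=np.radians(4.55);ex=np.array([np.cos(a),np.sin(a)]);ey=np.array([-ex[1],ex[0]])
print("tcp bed",(s["eef_pos"][:2]-[.567,.0565])@np.c_[ex,ey],s["ft_force"])
rects(red(p),c,T,.03)
cv2.imwrite("pics/w2.png",p[:,:,::-1])
E
```

```text
tcp bed [0.00176148 0.05612695] [-1.47765934 -0.30274859  0.53449804]
px [253. 173.] xy mm [607.8 116.1] size [ 62.9 109.3] ang 4.6
```

View pics/w2.png

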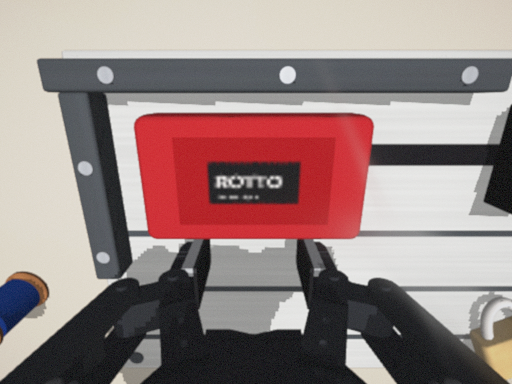

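The wrist view shows the case square to the fingers and fence, with its top edge at row 115 and the fence at row 92. The remaining gap is about 8 mm, so I'll keep pushing gently.

Emit:
{"name": "apply_moves", "arguments": {"moves": [{"tx": 0.3,"ty": 0,"tz": 0,"rx": 0,"ry": 0,"rz": 0},{"tx": 0.5,"ty": 0,"tz": 0,"rx": 0,"ry": 0,"rz": 0},{"tx": 0.65,"ty": 0,"tz": 0,"rx": 0,"ry": 0,"rz": 0},{"tx": 0.75,"ty": 0,"tz": 0,"rx": 0,"ry": 0,"rz": 0},{"tx": 0.85,"ty": 0,"tz": 0,"rx": 0,"ry": 0,"rz": 0},{"tx": 0.85,"ty": 0,"tz": 0,"rx": 0,"ry": 0,"rz": 0}]}}

```text
time_s: 4.37
eef_pos: [0.5724, 0.1133, 0.1867]
orientation: [-3.142, -0.0, 0.08]
ft_force: [-0.2, -0.3, -0.7]
grip_width: 0.0499
gripper_force: 0.1
```

Emit:
{"name": "apply_moves", "arguments": {"moves": [{"tx": 0.1,"ty": 0,"tz": 0,"rx": 0,"ry": 0,"rz": 0},{"tx": 0.15,"ty": 0,"tz": 0,"rx": 0,"ry": 0,"rz": 0},{"tx": 0.2,"ty": 0,"tz": 0,"rx": 0,"ry": 0,"rz": 0}]}}

```text
time_s: 4.62
eef_pos: [0.5739, 0.1134, 0.1866]
orientation: [3.141, 0.001, 0.08]
ft_force: [-3.8, -0.3, 2.6]
grip_width: 0.0502
gripper_force: 1.8
```

```bash
python3 - <<'E'
from h import *
s=env.sense();p,d=env.read_camera("wrist");c,T=pose("wrist",s)
a=np.radians(4.55);ex=np.array([np.cos(a),np.sin(a)]);ey=np.array([-ex[1],ex[0]])
print("tcp bed",(s["eef_pos"][:2]-[.567,.0565])@np.c_[ex,ey],s["ft_force"])
rects(red(p),c,T,.03)
cv2.imwrite("pics/w3.png",p[:,:,::-1])
E
```

```text
tcp bed [0.01141438 0.05621985] [-3.78772272 -0.34957397  2.56354345]
px [253. 173.] xy mm [617.1 117.1] size [ 62.9 108.6] ang 4.6
```

View pics/w3.png

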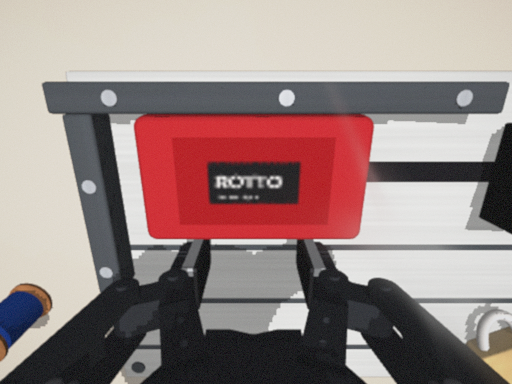

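The case's back edge at row 115 is now at the fence (row 113), and the force is starting to rise. A small extra press should confirm contact.

Emit:
{"name": "apply_moves", "arguments": {"moves": [{"tx": 0.1,"ty": 0,"tz": 0,"rx": 0,"ry": 0,"rz": 0},{"tx": 0.2,"ty": 0,"tz": 0,"rx": 0,"ry": 0,"rz": 0},{"tx": 0.2,"ty": 0,"tz": 0,"rx": 0,"ry": 0,"rz": 0}]}}

```text
time_s: 4.92
eef_pos: [0.5746, 0.1136, 0.1863]
orientation: [3.141, 0.005, 0.081]
ft_force: [-8.2, -1.6, 5.2]
grip_width: 0.0502
gripper_force: 3.9
```

Emit:
{"name": "apply_moves", "arguments": {"moves": [{"tx": -1.5,"ty": 0,"tz": 0,"rx": 0,"ry": 0,"rz": 0},{"tx": -2.5,"ty": 0,"tz": -2,"rx": 0,"ry": 0,"rz": 0},{"tx": -2.5,"ty": 2,"tz": -5.5,"rx": 0,"ry": 0,"rz": 0},{"tx": -1,"ty": 4,"tz": -8,"rx": 0,"ry": 0,"rz": 0}]}}

```text
time_s: 5.25
eef_pos: [0.5674, 0.074, 0.2679]
orientation: [-3.141, 0.002, 0.085]
ft_force: [1.2, 0.9, 0.2]
grip_width: 0.05
gripper_force: 0.0
```

```bash
cat >> h.py <<'E'
a=np.radians(4.55);ex=np.array([np.cos(a),np.sin(a)]);ey=np.array([-ex[1],ex[0]]);o=np.array([.567,.0565])
def bed(p):return (np.asarray(p)[:2]-o)@np.c_[ex,ey]
def W(bx,by,z):
    q=o+bx*ex+by*ey; to(q[0],q[1],z,a)
E
python3 -c "
from h import *
W(.053,-.035,.24);W(.053,-.035,.187)"
```

```text
t cm [5.1  5.27 2.77] r deg [-0.04  0.13  0.3 ]
t cm [5.11 5.28 8.07] r deg [-0.04  0.13  0.3 ]
```

Now I'll close the fingers and look straight down at the slot between the case and the jaw before lowering them.

Emit:
{"name": "apply_moves", "arguments": {"moves": [{"tx": 2,"ty": 2,"tz": 0.5,"rx": 0,"ry": 0,"rz": 0.3},{"tx": 4,"ty": 4,"tz": 1,"rx": 0,"ry": 0,"rz": 0.3},{"tx": 5.1,"ty": 5.3,"tz": 2,"rx": 0,"ry": 0,"rz": 0.3},{"tx": 5.1,"ty": 5.3,"tz": 2,"rx": 0,"ry": 0,"rz": 0.3},{"tx": 5.1,"ty": 5.3,"tz": 2,"rx": 0,"ry": 0,"rz": 0.3},{"tx": 5.1,"ty": 5.3,"tz": 2,"rx": 0,"ry": 0,"rz": 0.3},{"tx": 5.1,"ty": 5.3,"tz": 2,"rx": 0,"ry": 0,"rz": 0.3}], "grip": 0}}

```text
time_s: 5.83
eef_pos: [0.6241, 0.0255, 0.247]
orientation: [-3.141, -0.0, 0.077]
ft_force: [-0.2, 0.4, 0.1]
grip_width: 0.0002
gripper_force: 0.0
```

```bash
python3 - <<'E'
from h import *
s=env.sense();print(bed(s["eef_pos"]),s["eef_pos"][2],s["grip_width"])
p,d=env.read_camera("wrist");c,T=pose("wrist",s)
W(.053,-.035,.187)
cv2.imwrite("pics/w4.png",p[:,:,::-1])
E
```

```text
[ 0.05450936 -0.03539482] 0.24702956472289014 0.0002275147497755279
t cm [-0.15 -0.04  6.01] r deg [-0.04 -0.02 -0.14]
```

View pics/w4.png

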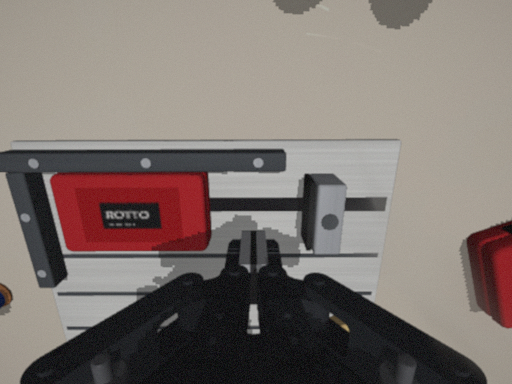

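The case sits flush under the fence, with its right end at column 210. The closed fingers at column 253 are between the case and the jaw (left face at column 305), so I'll lower them into the slot.

Emit:
{"name": "apply_moves", "arguments": {"moves": [{"tx": -0.1,"ty": 0,"tz": 2.5,"rx": 0,"ry": 0,"rz": 0},{"tx": -0.1,"ty": 0,"tz": 4.5,"rx": 0,"ry": 0,"rz": 0},{"tx": -0.1,"ty": 0,"tz": 5.6,"rx": 0,"ry": 0,"rz": 0},{"tx": -0.1,"ty": 0,"tz": 6,"rx": 0,"ry": 0,"rz": 0},{"tx": -0.1,"ty": 0,"tz": 6,"rx": 0,"ry": 0,"rz": 0}]}}

```text
time_s: 6.3
eef_pos: [0.623, 0.0246, 0.186]
orientation: [-3.141, 0.002, 0.076]
ft_force: [-0.6, -0.2, -0.2]
grip_width: -0.0001
gripper_force: 0.0
```

Emit:
{"name": "apply_moves", "arguments": {"moves": [{"tx": 0,"ty": -0.8,"tz": 0,"rx": 0,"ry": 0,"rz": 0},{"tx": 0,"ty": -1.2,"tz": 0,"rx": 0,"ry": 0,"rz": 0},{"tx": 0,"ty": -1.6,"tz": 0,"rx": 0,"ry": 0,"rz": 0},{"tx": 0,"ty": -2,"tz": 0,"rx": 0,"ry": 0,"rz": 0},{"tx": 0,"ty": -2.4,"tz": 0,"rx": 0,"ry": 0,"rz": 0},{"tx": 0,"ty": -2.7,"tz": 0,"rx": 0,"ry": 0,"rz": 0},{"tx": 0,"ty": -2.7,"tz": 0,"rx": 0,"ry": 0,"rz": 0}]}}

```text
time_s: 6.88
eef_pos: [0.6216, 0.0516, 0.187]
orientation: [3.142, -0.001, 0.076]
ft_force: [-0.5, 0.2, 0.2]
grip_width: -0.0002
gripper_force: 0.0
```

```bash
python3 - <<'E'
from h import *
s=env.sense();print(bed(s["eef_pos"]),s["eef_pos"][2],s["ft_force"])
p,d=env.read_camera("wrist");c,T=pose("wrist",s);rects(red(p),c,T,.03)
E
```

```text
[ 0.05403397 -0.00921437] 0.1869974881974824 [-0.5092816   0.15648691  0.20954705]
px [119. 245.] xy mm [617.6 120.5] size [ 64.6 112.6] ang 4.7
```

Emit:
{"name": "apply_moves", "arguments": {"moves": [{"tx": 0,"ty": -0.4,"tz": 0,"rx": 0,"ry": 0,"rz": 0},{"tx": 0,"ty": -0.7,"tz": 0,"rx": 0,"ry": 0,"rz": 0},{"tx": 0,"ty": -1,"tz": 0,"rx": 0,"ry": 0,"rz": 0},{"tx": 0,"ty": -1.2,"tz": 0,"rx": 0,"ry": 0,"rz": 0},{"tx": 0,"ty": -1.35,"tz": 0,"rx": 0,"ry": 0,"rz": 0}]}}

```text
time_s: 7.35
eef_pos: [0.6204, 0.0648, 0.1867]
orientation: [-3.141, 0.0, 0.075]
ft_force: [0.9, -1.6, 1.3]
grip_width: 0.0002
gripper_force: 0.9
```

Emit:
{"name": "apply_moves", "arguments": {"moves": [{"tx": 0,"ty": -0.15,"tz": 0,"rx": 0,"ry": 0,"rz": 0},{"tx": 0,"ty": -0.25,"tz": 0,"rx": 0,"ry": 0,"rz": 0},{"tx": 0,"ty": -0.3,"tz": 0,"rx": 0,"ry": 0,"rz": 0}]}}

```text
time_s: 7.6
eef_pos: [0.6203, 0.0667, 0.1867]
orientation: [3.14, 0.0, 0.075]
ft_force: [-0.0, -4.3, 1.0]
grip_width: 0.0001
gripper_force: 2.5
```

Emit:
{"name": "apply_moves", "arguments": {"moves": [{"tx": 0,"ty": -0.15,"tz": 0,"rx": 0,"ry": 0,"rz": 0},{"tx": 0,"ty": -0.25,"tz": 0,"rx": 0,"ry": 0,"rz": 0},{"tx": 0,"ty": -0.25,"tz": 0,"rx": 0,"ry": 0,"rz": 0}]}}

```text
time_s: 7.85
eef_pos: [0.6204, 0.0672, 0.1867]
orientation: [3.138, 0.0, 0.073]
ft_force: [0.5, -9.3, 2.2]
grip_width: 0.0004
gripper_force: 4.3
```

```bash
python3 - <<'E'
from h import *
s=env.sense();print(bed(s["eef_pos"]),s["eef_pos"][2],s["ft_force"])
p,d=env.read_camera("wrist");c,T=pose("wrist",s);rects(red(p),c,T,.03)
cv2.imwrite("pics/w5.png",p[:,:,::-1])
E
```

```text
[0.05404918 0.00643739] 0.1866942097811945 [ 0.52620789 -9.28062029  2.24303669]
px [119. 245.] xy mm [616.7 135.1] size [ 64.2 111.9] ang 4.8
```

View pics/w5.png

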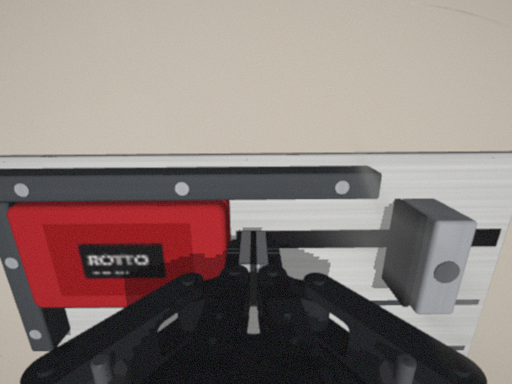

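The case is now in the corner: its back edge runs along the fence, its left end is at the stop (column 12), and the push force has risen to 9 N. I'll back off and press the long side once more to be sure it's flush, then do the jaw.

Emit:
{"name": "apply_moves", "arguments": {"moves": [{"tx": 0,"ty": 1,"tz": 0,"rx": 0,"ry": 0,"rz": 0},{"tx": 0,"ty": 1.5,"tz": -2,"rx": 0,"ry": 0,"rz": 0},{"tx": 0,"ty": 1.5,"tz": -6,"rx": 0,"ry": 0,"rz": -0.4},{"tx": -3,"ty": -0.5,"tz": -7,"rx": 0,"ry": 0,"rz": -0.4},{"tx": -6,"ty": -3,"tz": -7,"rx": 0,"ry": 0,"rz": -0.4},{"tx": -8,"ty": -6,"tz": -7,"rx": 0,"ry": 0,"rz": -0.4},{"tx": -8,"ty": -6.8,"tz": -7,"rx": 0,"ry": 0,"rz": -0.4},{"tx": -8,"ty": -6.8,"tz": -7,"rx": 0,"ry": 0,"rz": -0.4}]}}

```text
time_s: 8.57
eef_pos: [0.5337, 0.1356, 0.257]
orientation: [-3.139, 0.0, 0.088]
ft_force: [0.4, 0.3, -0.2]
grip_width: -0.0002
gripper_force: 0.0
```

```bash
python3 -c "
from h import *
s=env.sense();print(bed(s['eef_pos']))
W(-.02,.074,.187)"
```

```text
[-0.02693257  0.08151871]
t cm [0.69 0.78 7.  ] r deg [-0.17  0.01  0.51]
```

Emit:
{"name": "apply_moves", "arguments": {"moves": [{"tx": 0,"ty": 0.7,"tz": 0,"rx": -0.1,"ry": 0,"rz": 0.5},{"tx": 0,"ty": 0.7,"tz": 0,"rx": -0.1,"ry": 0,"rz": 0.5},{"tx": 0,"ty": 0.7,"tz": 3,"rx": -0.1,"ry": 0,"rz": 0.5},{"tx": 0,"ty": 0.7,"tz": 5.5,"rx": -0.1,"ry": 0,"rz": 0.5},{"tx": 0,"ty": 0.7,"tz": 7,"rx": -0.1,"ry": 0,"rz": 0.5},{"tx": 1.5,"ty": 0.7,"tz": 7,"rx": -0.1,"ry": 0,"rz": 0.5},{"tx": 2.5,"ty": 0.7,"tz": 7,"rx": -0.1,"ry": 0,"rz": 0.5},{"tx": 3.2,"ty": 0.7,"tz": 7,"rx": -0.1,"ry": 0,"rz": 0.5},{"tx": 3.6,"ty": 0.7,"tz": 7,"rx": -0.1,"ry": 0,"rz": 0.5},{"tx": 3.8,"ty": 0.7,"tz": 7,"rx": -0.1,"ry": 0,"rz": 0.5},{"tx": 3.9,"ty": 0.7,"tz": 7,"rx": -0.1,"ry": 0,"rz": 0.5}], "grip": 5}}

```text
time_s: 9.48
eef_pos: [0.5734, 0.1265, 0.1861]
orientation: [3.138, 0.005, 0.072]
ft_force: [-7.1, -3.2, 5.6]
grip_width: 0.0498
gripper_force: 3.6
```

Emit:
{"name": "apply_moves", "arguments": {"moves": [{"tx": 0.1,"ty": 0,"tz": 0,"rx": 0,"ry": 0,"rz": 0},{"tx": 0.2,"ty": 0,"tz": 0,"rx": 0,"ry": 0,"rz": 0},{"tx": 0.2,"ty": 0,"tz": 0,"rx": 0,"ry": 0,"rz": 0}]}}

```text
time_s: 9.73
eef_pos: [0.5739, 0.1268, 0.186]
orientation: [3.137, 0.008, 0.073]
ft_force: [-8.7, -3.8, 6.5]
grip_width: 0.0498
gripper_force: 4.9
```

```bash
python3 -c "
from h import *
s=env.sense();print(bed(s['eef_pos']),s['ft_force'])
W(.053,-.15,.26)"
```

```text
[0.01246826 0.0694896 ] [-8.70299986 -3.81967375  6.47254994]
t cm [ 4.13 21.96 -7.34] r deg [ 0.26  0.46 -0.35]
```

Emit:
{"name": "apply_moves", "arguments": {"moves": [{"tx": -1.5,"ty": 0,"tz": 0,"rx": 0,"ry": 0,"rz": 0},{"tx": -2.5,"ty": 0,"tz": -2,"rx": 0,"ry": 0,"rz": 0},{"tx": -2.5,"ty": 2,"tz": -5.5,"rx": 0,"ry": 0,"rz": 0},{"tx": -1.5,"ty": 5,"tz": -8,"rx": 0,"ry": 0,"rz": 0},{"tx": 0,"ty": 8.5,"tz": -9,"rx": 0,"ry": 0,"rz": 0},{"tx": 1,"ty": 12,"tz": -9,"rx": 0,"ry": 0,"rz": 0},{"tx": 2,"ty": 16,"tz": -9,"rx": 0,"ry": 0,"rz": 0},{"tx": 3,"ty": 19,"tz": -9,"rx": 0.3,"ry": 0.4,"rz": -0.3},{"tx": 4.1,"ty": 22,"tz": -9,"rx": 0.3,"ry": 0.4,"rz": -0.3},{"tx": 4.1,"ty": 22,"tz": -9,"rx": 0.3,"ry": 0.4,"rz": -0.3},{"tx": 4.1,"ty": 22,"tz": -9,"rx": 0.3,"ry": 0.4,"rz": -0.3}]}}

```text
time_s: 10.65
eef_pos: [0.6337, -0.0913, 0.277]
orientation: [-3.139, -0.008, 0.074]
ft_force: [0.2, 0.2, -0.4]
grip_width: 0.0499
gripper_force: 0.0
```

Emit:
{"name": "apply_moves", "arguments": {"moves": [{"tx": 0,"ty": 0,"tz": 0,"rx": 0,"ry": 0,"rz": 0},{"tx": 0,"ty": 0,"tz": 0,"rx": 0,"ry": 0,"rz": 0},{"tx": 0,"ty": 0,"tz": 0,"rx": 0,"ry": 0,"rz": 0},{"tx": 0,"ty": 0,"tz": 0,"rx": 0,"ry": 0,"rz": 0},{"tx": 0,"ty": 0,"tz": 0,"rx": 0,"ry": 0,"rz": 0}], "grip": 0}}

```text
time_s: 11.07
eef_pos: [0.6335, -0.0872, 0.2771]
orientation: [-3.138, -0.007, 0.08]
ft_force: [-0.9, -0.5, -0.1]
grip_width: 0.0002
gripper_force: 0.0
```

```bash
python3 - <<'E'
from h import *
s=env.sense();print(bed(s["eef_pos"]),s["eef_pos"][2],s["grip_width"])
p,d=env.read_camera("wrist");c,T=pose("wrist",s);rects(red(p),c,T,.03)
W(.053,-.14,.19)
cv2.imwrite("pics/w6.png",p[:,:,::-1])
E
```

```text
[ 0.05492349 -0.14857014] 0.27714844318141185 0.00015545343308489865
px [433. 238.] xy mm [ 607.3 -245. ] size [ 95.1 148.6] ang 25.7
px [ 31. 201.] xy mm [619.3 105.4] size [61.8 67.1] ang 4.7
t cm [-0.25 -0.85  8.71] r deg [-0.2  -0.4   0.01]
```

View pics/w6.png

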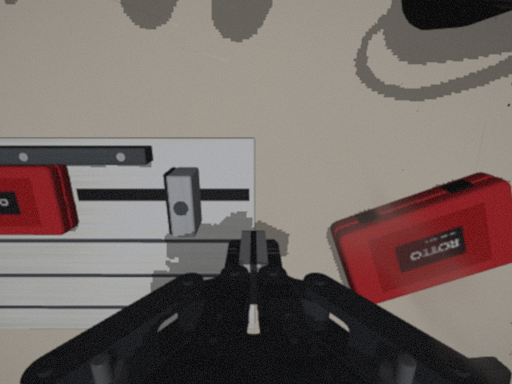

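The closed fingers are over the plate's right edge (column 255), and the jaw's right side is at column 200. The big red case starts at column 330, so the way down is clear. I'll lower and push.

Emit:
{"name": "apply_moves", "arguments": {"moves": [{"tx": -0.2,"ty": -0.8,"tz": 3,"rx": -0.2,"ry": -0.4,"rz": 0},{"tx": -0.2,"ty": -0.8,"tz": 6,"rx": -0.2,"ry": -0.4,"rz": 0},{"tx": -0.2,"ty": -0.8,"tz": 8,"rx": -0.2,"ry": -0.4,"rz": 0},{"tx": -0.2,"ty": -0.8,"tz": 8.7,"rx": -0.2,"ry": -0.4,"rz": 0},{"tx": -0.2,"ty": -0.8,"tz": 8.7,"rx": -0.2,"ry": -0.4,"rz": 0},{"tx": -0.2,"ty": -0.8,"tz": 8.7,"rx": -0.2,"ry": -0.4,"rz": 0}]}}

```text
time_s: 11.62
eef_pos: [0.632, -0.0799, 0.1907]
orientation: [3.142, -0.001, 0.079]
ft_force: [0.3, 0.1, -0.7]
grip_width: -0.0
gripper_force: 0.0
```

Emit:
{"name": "apply_moves", "arguments": {"moves": [{"tx": 0,"ty": -1.2,"tz": 0,"rx": 0,"ry": 0,"rz": 0},{"tx": 0,"ty": -2,"tz": 0,"rx": 0,"ry": 0,"rz": 0},{"tx": 0,"ty": -2.6,"tz": 0,"rx": 0,"ry": 0,"rz": 0},{"tx": 0,"ty": -3.4,"tz": 0,"rx": 0,"ry": 0,"rz": 0},{"tx": 0,"ty": -4.2,"tz": 0,"rx": 0,"ry": 0,"rz": 0},{"tx": 0,"ty": -5,"tz": 0,"rx": 0,"ry": 0,"rz": 0},{"tx": 0,"ty": -5.8,"tz": 0,"rx": 0,"ry": 0,"rz": 0},{"tx": 0,"ty": -6.6,"tz": 0,"rx": 0,"ry": 0,"rz": 0},{"tx": 0,"ty": -7.4,"tz": 0,"rx": 0,"ry": 0,"rz": 0},{"tx": 0,"ty": -8.2,"tz": 0,"rx": 0,"ry": 0,"rz": 0},{"tx": 0,"ty": -9,"tz": 0,"rx": 0,"ry": 0,"rz": 0},{"tx": 0,"ty": -9.8,"tz": 0,"rx": 0,"ry": 0,"rz": 0}]}}

```text
time_s: 12.62
eef_pos: [0.6238, 0.0185, 0.19]
orientation: [3.142, 0.0, 0.079]
ft_force: [1.8, -2.4, 0.6]
grip_width: 0.0002
gripper_force: 1.0
```

```bash
python3 -c "
from h import *
s=env.sense();print(bed(s['eef_pos']),s['ft_force'])
W(.053,-.02,.19)"
```

```text
[ 0.05360348 -0.04233719] [ 1.79314647 -2.38935937  0.55658206]
t cm [-0.06 -2.23  0.  ] r deg [ 0.    0.01 -0.04]
```

Emit:
{"name": "apply_moves", "arguments": {"moves": [{"tx": 0,"ty": -0.6,"tz": 0,"rx": 0,"ry": 0,"rz": 0},{"tx": 0,"ty": -1.1,"tz": 0,"rx": 0,"ry": 0,"rz": 0},{"tx": 0,"ty": -1.6,"tz": 0,"rx": 0,"ry": 0,"rz": 0},{"tx": 0,"ty": -2,"tz": 0,"rx": 0,"ry": 0,"rz": 0},{"tx": 0,"ty": -2.2,"tz": 0,"rx": 0,"ry": 0,"rz": 0},{"tx": 0,"ty": -2.35,"tz": 0,"rx": 0,"ry": 0,"rz": 0}]}}

```text
time_s: 13.12
eef_pos: [0.622, 0.0415, 0.19]
orientation: [-3.142, 0.0, 0.079]
ft_force: [0.1, -1.5, 1.2]
grip_width: 0.0004
gripper_force: 0.8
```

Emit:
{"name": "apply_moves", "arguments": {"moves": [{"tx": 0,"ty": -0.15,"tz": 0,"rx": 0,"ry": 0,"rz": 0},{"tx": 0,"ty": -0.25,"tz": 0,"rx": 0,"ry": 0,"rz": 0},{"tx": 0,"ty": -0.25,"tz": 0,"rx": 0,"ry": 0,"rz": 0}]}}

```text
time_s: 13.37
eef_pos: [0.6219, 0.0426, 0.1901]
orientation: [3.14, 0.0, 0.078]
ft_force: [0.9, -3.9, 0.6]
grip_width: 0.0001
gripper_force: 2.3
```

```bash
python3 -c "
from h import *
s=env.sense();print(bed(s['eef_pos']),s['ft_force'])"
```

```text
[ 0.05362774 -0.01822325] [ 0.88927615 -3.9361887   0.56801826]
```

Force is rising close to the expected contact point. I'll press a little more.

Emit:
{"name": "apply_moves", "arguments": {"moves": [{"tx": 0,"ty": -0.2,"tz": 0,"rx": 0,"ry": 0,"rz": 0},{"tx": 0,"ty": -0.3,"tz": 0,"rx": 0,"ry": 0,"rz": 0},{"tx": 0,"ty": -0.3,"tz": 0,"rx": 0,"ry": 0,"rz": 0}]}}

```text
time_s: 13.62
eef_pos: [0.6219, 0.0432, 0.1901]
orientation: [3.137, 0.001, 0.076]
ft_force: [1.1, -11.0, 3.0]
grip_width: 0.0
gripper_force: 5.0
```

```bash
python3 -c "
from h import *
s=env.sense();print(bed(s['eef_pos']),s['ft_force'])"
```

```text
[ 0.05363813 -0.01761873] [  1.14195877 -11.0418443    3.01004484]
```

The jaw is solid against the case: 11 N with no travel left. I'll back off, raise and check from above.

Emit:
{"name": "apply_moves", "arguments": {"moves": [{"tx": 0,"ty": 1.5,"tz": 0,"rx": 0,"ry": 0,"rz": 0},{"tx": 0,"ty": 3,"tz": -1,"rx": 0,"ry": 0,"rz": 0},{"tx": -1,"ty": 3,"tz": -5,"rx": 0,"ry": 0,"rz": 0},{"tx": -3,"ty": 2,"tz": -9,"rx": 0,"ry": 0,"rz": 0},{"tx": -5,"ty": 1,"tz": -12,"rx": 0,"ry": 0,"rz": 0},{"tx": -7,"ty": -1,"tz": -15,"rx": 0,"ry": 0,"rz": 0},{"tx": -9,"ty": -4,"tz": -17,"rx": 0,"ry": 0,"rz": 0},{"tx": -10,"ty": -6,"tz": -18,"rx": 0,"ry": 0,"rz": 0},{"tx": -10,"ty": -6,"tz": -18,"rx": 0,"ry": 0,"rz": 0},{"tx": -10,"ty": -6,"tz": -18,"rx": 0,"ry": 0,"rz": 0},{"tx": -10,"ty": -6,"tz": -18,"rx": 0,"ry": 0,"rz": 0}]}}

```text
time_s: 14.53
eef_pos: [0.5172, 0.0981, 0.3696]
orientation: [3.141, 0.001, 0.078]
ft_force: [0.1, -0.5, -0.2]
grip_width: 0.0001
gripper_force: 0.0
```

```bash
python3 - <<'E'
from h import *
s=env.sense();p,d=env.read_camera("wrist");c,T=pose("wrist",s);rects(red(p),c,T,.03)
print(s["ft_force"],"expected seated",o+.053*ex+.074*ey)
cv2.imwrite("pics/w7.png",cv2.resize(p[:,:,::-1],(768,576)))
E
```

```text
px [216. 260.] xy mm [392.2 139.9] size [26.3 44. ] ang 81.6
px [499. 139.] xy mm [ 571.9 -178.2] size [88.9 25.4] ang 21.2
px [225.  78.] xy mm [615.6 135.8] size [ 61.8 110.3] ang 4.5
[ 0.07455363 -0.47831022 -0.15976619] expected seated [0.61396262 0.13447123]
```

View pics/w7.png

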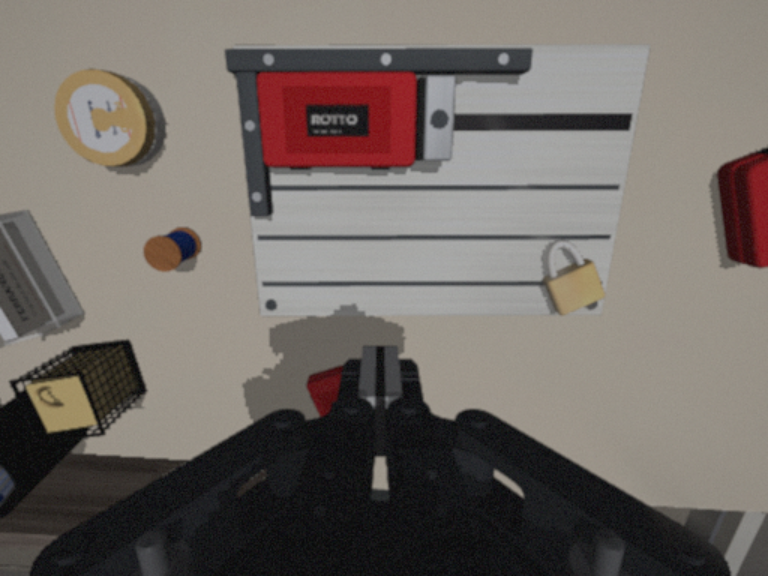

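The case at (337,118) is flush with the fence and stop, and the jaw's rubber face at (420,118) touches its right end. The padlock, pot and spool are where they were, and the arm is clear, so I'll hand it in.

```bash
python3 -c "
from cell import env
print(env.finish_job())"
```

```text
the job is handed in; nothing more can be done
None
```

The job is handed in at about 14.6 s: the case is flush along the fence and hard against the end stop, the clamp jaw is pressed up to its right end, and no bystander was touched by any move I made.

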